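Bin the finished scissors and hang the bin on the louvered rail

ROBOT

A 6-joint arm with a two-finger parallel gripper is mounted at the origin on the work surface. World frame = base frame: x ahead of the robot, y to its left, z up, the work surface at z = 0. Lengths are in m, angles in degrees, forces in N, time in s.
With the tool pointing down it reaches from about 0.25 to 0.725 m from the base axis. Payload 9.7 kg.
Tool frame: the origin (TCP) lies midway between the tips of the shut fingers; the grasp point (between the pads) lies 19 mm behind it; z points along the fingers, x is the direction in which the jaws open and shut, and the axes are right-handed (so a half turn about z gives the same grasp; the last joint's range is limited). The gripper opens to 85 mm and grips with 20 to 120 N. Pads are 22 mm wide; open, the fingers measure 114 mm over their backs; the gripper's body (76 mm by 85 mm) begins 54 mm behind the grasp point. The pads swing forward as they close: fully open they stand 13 mm farther back than shut.
Start: joints at [76.031, 4.979, 10.078, 95.1, 0, 90], TCP at [0.133, 0.534, 0.231] pointing down, gripper open.
Joint ranges: [-179.16, 179.16], [-48.56, 103.87], [-65.8, 70.77], [-126.05, 130.52], [-82.76, 87.17], [-180, 180]. Speed limits (degrees/s): [127.2, 127.2, 147.25, 180, 180, 180].

INTERFACE

Orientations are given as [roll, pitch, yaw] about the fixed x, y, z axes, in that order (R = Rz(yaw) Ry(pitch) Rx(roll)).
In Python, from workcell import get_obs, camera, job_done gives the robot as it stands.
- The arm moves only by the tool arm_command, never from a script. Its argument "increments" is a list of rows, each a list of 2 entries, a list of its own where there are three numbers: the shift along the tool's x, y, z in units of 25 mm (1.0 is 25 mm), then the turn about the tool's z in units of 6 degrees (1.0 is 6 degrees). In form: [[[dx, dy, dz], roll], ...]. A call has 1 to 5 rows; each row is the pose to reach, as a shift and turn from the pose measured when the call began, along the tool's axes at that moment; what a row does not reach only later rows make up. A row lasts 1/10 s, in which the tool goes at most 50 mm and 8.59 degrees, less where a joint would pass 70% of its speed; a pose out of reach is approached as far as the arm can. A call with a gripper value outside its range is refused whole. "claw" is the closure, from -1 (fully open) to 1 (shut), so that 0 is half open, set as the call begins (left out, the last holds). The fingers move at their own pace and stop on an object; "force" is the grip in N (left out, the last holds). Time passes only in rows, so rows that repeat a pose let the fingers close. It gives the time, the measured TCP pose, the force and the opening at its end, in the units of the state.
- get_obs(): the state, without advancing time (a new reading comes with each control period).
- camera(name): name is "scene" or "top"; returns a dict with "frame" (480x640x3 uint8, red, green, blue), "range_z" (480x640 float32, m along the optical axis (not along the pixel's ray), 0 where there is no reading), "K" (3x3 intrinsics, pixels), "R" (3x3) and "t" (3): a world point X has camera coordinates R X + t. Camera axes: x right, y down, z forward; pixel columns grow to the right and rows downward; lengths in m; the calibration is good to about 2 mm. A picture is of the moment at which its call begins.
- job_done(): hands the job in, once; it reports no verdict.
The state is a dict: "time": time; "q": joint angles; "qd": joint speeds; "joint_efforts": joint torques, N m; "ee_pos": TCP position; "tcp_rot": TCP orientation; "wrist_force": force on the tool from outside, world axes, zero at the start; "torque": the same for the moment, N m; "opening": finger opening in m.
Only numpy, scipy, OpenCV 4.12 (cv2) and the standard library are available. Lean on these libraries where they do the work, as an engineer would, in place of code of your own. Each camera call takes 0.05 s, during which the arm holds its last target.

TASK

Put the small pair of scissors into the empty lipped bin standing on the wooden block, and hang that bin in the free place of the louvered rail, under the blank card, with its lip hooked over the rail and the scissors lying inside (in either order). Do not knock the lamp over the rail, leave the other things on the bench where they are, and let go of everything.

Things in the scene. Friction and masses are not known exactly. Their poses are not given: they have to be found in the camera images.
- bin: Empty grey parts bin, on the wooden block. Origin: centre of underside; x to the rear (lip) end, z up. 64 mm wide (y), walls and floor 4 mm; x from -87 (top of the sloping front) to +86 mm (back of lip). Flat parallel sides 75 mm high from x -10 to +70, then sloping to 48 mm at the low front. Rear wall's outer face at x +70. Floor inside: x -62 to +66, 56 mm wide. 0.15 to 0.3 kg.
- block: Light wooden bench block 150 (x) x 110 (y) x 70 mm high, fixed to the bench; the empty bin stands on it. Origin: centre of the underside.
- bin_lip (a point): Point under the bin's lip, mid-slot (bin frame x +76, y 0, z +71 mm; same axes). The lip: a 4 mm plate going back from the rear wall's top, underside at z 71 mm, ending in a 4 mm downturned edge (x +82 to +86, z 57 to 75 mm), which leaves a slot 12 mm wide, open below, that takes the rail. Hung, the lip rests on the rail's top edge.
- scissors: The small pair of closed steel scissors, rigid, 112 mm long, lying flat. Origin: under the pivot; x to the blade tips (+58 mm), z up; two finger bows reach to x -54 mm, 47 mm wide together. At the pivot a block 24 (x) x 16 (y) x 11 mm high, the best place to grip, across y; blades and bows 8 mm thick. About 0.08 kg.
- bay: The free one of three places, 115 mm apart on the rail; full bins hang in the others. Origin: top edge of the rail's front face, mid-place, 190 mm above the bench; x to the rear, square to the rail, y along it, z up. The rail strip is 5 mm thick (x 0 to 5). A blank white card, 50 mm wide, stands 32 mm behind the front face, to 61 mm above the rail's top.
- panel: The louvered rail, fixed. Origin: on the bench under the middle of its front face; axes as the bay. 370 mm long; blue posts 395 mm high at y +-198. Behind the strip a channel 18 mm wide, 22 mm deep takes the lip's edge; the sheet behind rises 32 mm above the rail's top. A louver flush with the rail, 50 to 80 mm below its top, backs the bin: with 7 mm play it hangs about 0.1 rad nose down.
- fullbin0: A full bin hanging on the rail, fixed, shaped as the empty one; origin on the rail's top front edge in the middle of its place (it reaches 163 mm to the front of that point, 71 mm below and 4 mm above it).
- fullbin1: The other full bin hanging on the rail, fixed; same shape and origin.
- lamp: White lamp bar over the rail, fixed, 40 (x) x 410 (y) x 30 mm, on arms from the posts. Origin: middle of its underside, 355 mm above the bench, 58 mm in front of the rail's front face (it spans 38 to 78 mm in front). A tool pointing straight down over a hung bin meets it; one leaning back from the rail by 25 to 45 degrees passes in front of it.
- shears: Large pair of shears lying flat, 225 mm long; not to be moved. Origin under the pivot, x to the tips.
- oilstone: Grey sharpening stone 120 x 45 x 25 mm; not to be moved. Origin: centre of the underside.
- hammer: Hammer with a wooden handle lying across the bench nearer the robot; not to be moved.
- screwdriver: Red-handled screwdriver lying across the bench nearer the robot; not to be moved.
- oilcan: Dark can, 60 mm diameter, 140 mm high; not to be moved. Origin: centre of the underside.
- woodtray: Wooden tray without lip, 160 x 90 x 50 mm; not to be moved. Origin: centre of the underside.
- bobstock: Upright steel slug 44 mm diameter, 60 mm high; not to be moved. Origin: centre of the underside.
Things that resemble listed ones, but are neither listed nor needed, are in the scene too. Leave any pink look-alike of the bin alone. What is shaped like the scissors but black or red is not meant.

How it is judged (in metres and radians):
At the end, for the whole second after the job is handed in: The bin hangs at rest with the rail in its lip slot, lip point within 6 mm of the rail top in height and 30 mm of the free place's middle, upright and square within 15 degrees. The scissors rest inside it, pivot within its walls and under 50 mm above its underside (x of bin_lip in the frame of bay between -0.006 and 0.012 m and y of bin_lip in the frame of bay between -0.03 and 0.03 m and z of bin_lip in the frame of bay between -0.006 and 0.006 m and angle between bin's own z axis and vertical below 0.26 rad and angle between the x axis of bin and the x axis of bay, either way round below 0.26 rad and x of scissors in the frame of bin between -0.07 and 0.066 m and y of scissors in the frame of bin between -0.03 and 0.03 m and z of scissors in the frame of bin between -0.002 and 0.05 m and linear speed of each of bin, scissors below 0.03 m/s); the robot touches nothing.
It fails at once if the lamp was knocked (more than 12 N) (contact force between lamp and anything else above 12 N).
It fails at once if another thing on the bench was shifted by more than 40 mm (distance of any of shears, oilstone, hammer, screwdriver, oilcan, woodtray, bobstock from where it was at the start of the episode above 0.04 m).
It also fails if it takes over 67 s, if anything falls off the work surface, if the arm or the gripper's body presses on something with over 40 N, if the wrist force passes 120 N, or if a joint passes its speed limit or range.

## Working session

There is one attempt and no reset: what is moved stays moved. The work goes in short steps, Python scripts to look and compute and a tool call to move; the robot and the scene stay as the last step left them, time stands still between calls to the robot, and variables do not carry over. Pictures are saved under pics/ and viewed, and the job is handed in when it is done.

Besides the shell and the picture viewer there is one more tool, called after "Emit:" by a JSON object that holds its "name" and its "arguments", one argument or row to a line. arm_command: Moves the arm, as the interface text tells. Its arguments: {"type":"object","properties":{"increments":{"type":"array"},"claw":{"type":"number"},"force":{"type":"number"}},"required":["increments"]}

```bash
ls; mkdir -p pics; python3 - <<'E'
from workcell import get_obs, camera
import numpy as np, cv2, pickle
print(get_obs())
for n in ("scene","top"):
    c=camera(n); cv2.imwrite(f"pics/{n}0.png",cv2.cvtColor(c["frame"],cv2.COLOR_RGB2BGR))
    pickle.dump(c,open(f"{n}0.pkl","wb")); print(n,c["K"],c["R"],c["t"], -c["R"].T@c["t"])
E
```

```text
pics
{'time': 0.0, 'q': array([7.60329689e+01, 5.01008502e+00, 1.00331606e+01, 9.50999967e+01,
       1.39449194e-03, 8.99989142e+01]), 'qd': array([ 0.14917997, -0.03393748, -0.00508331, -0.01462401,  0.00578895,
        0.01344335]), 'joint_efforts': array([ 2.38587359e-03, -5.20382380e+01,  4.64809585e+01,  1.59718422e-02,
        1.47315877e-04, -1.05526178e-05]), 'ee_pos': array([0.13268485, 0.53350614, 0.23058123]), 'tcp_rot': array([-1.79998604e+02,  7.69210681e-02,  7.60340548e+01]), 'wrist_force': array([0.64926105, 0.52104651, 0.10410474]), 'torque': array([0.03230905, 0.01226544, 0.00674281]), 'opening': 0.0855345807840661}
scene [[477.37855235   0.         317.95314826]
 [  0.         477.37855235 245.18513613]
 [  0.           0.           1.        ]] [[-0.96697398 -0.25449627  0.01389103]
 [-0.21163799  0.77137311 -0.60016071]
 [ 0.1420235  -0.58327966 -0.79975881]] [0.47884665 0.21444199 1.41428017] [0.30755531 0.78137076 1.25313102]
top [[459.19486197   0.         319.69844597]
 [  0.         459.19486197 240.6847614 ]
 [  0.           0.           1.        ]] [[-0.00414096 -0.99990066  0.01347303]
 [-0.99451252  0.00270946 -0.10458257]
 [ 0.10453568 -0.01383217 -0.99442494]] [0.01419656 0.52707238 1.50436458] [0.3669791  0.0335757  1.55090898]
```

View pics/scene0.png

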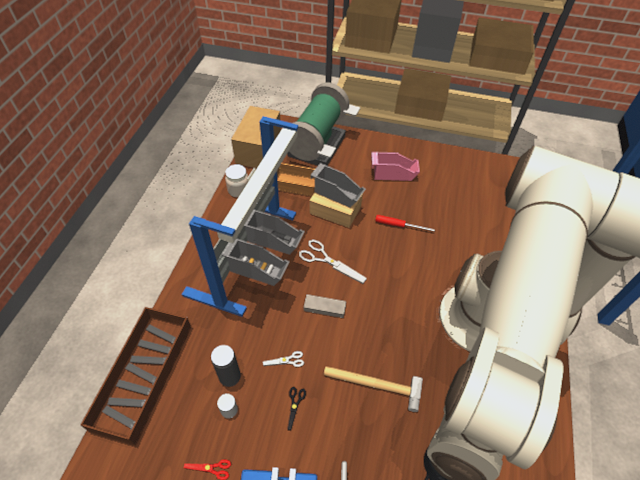

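View pics/top0.png

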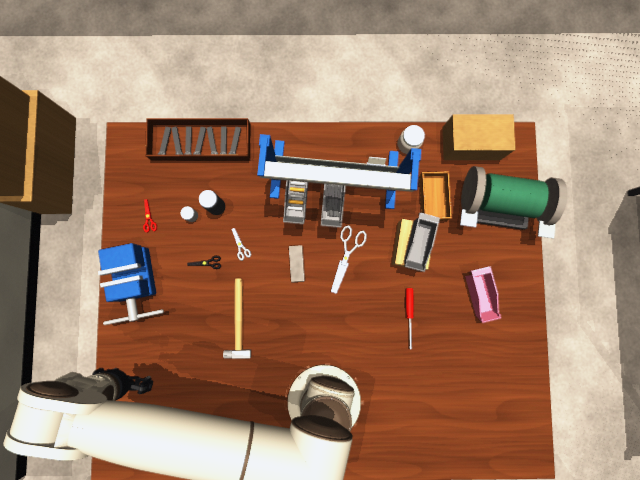

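```bash
cat > h.py <<'E'
import numpy as np, cv2, pickle
from workcell import get_obs, camera
def snap(n,tag):
    c=camera(n); pickle.dump(c,open(f"{tag}.pkl","wb")); return c
def load(tag): return pickle.load(open(f"{tag}.pkl","rb"))
def cloud(c):
    v,u=np.mgrid[0:480,0:640]; z=c["range_z"]; K=c["K"]
    P=np.stack([(u-K[0,2])/K[0,0]*z,(v-K[1,2])/K[1,1]*z,z],-1)
    W=(P-c["t"])@c["R"]; W[z<=0]=np.nan; return W
def crop(c,x0,y0,x1,y1,name,s=6):
    im=cv2.cvtColor(c["frame"][y0:y1,x0:x1],cv2.COLOR_RGB2BGR)
    im=cv2.resize(im,None,fx=s,fy=s,interpolation=cv2.INTER_CUBIC)
    for u in range((x0+9)//10*10,x1,10):
        cv2.putText(im,str(u),((u-x0)*s,10),0,.35,(0,255,255),1); cv2.line(im,((u-x0)*s,12),((u-x0)*s,18),(0,255,255),1)
    for v in range((y0+9)//10*10,y1,10):
        cv2.putText(im,str(v),(0,(v-y0)*s+4),0,.35,(0,255,255),1)
    cv2.imwrite(f"pics/{name}.png",im)
def ray(c,u,v,z):
    d=c["R"].T@np.linalg.solve(c["K"],[u,v,1.]); o=-c["R"].T@c["t"]; return o+d*(z-o[2])/d[2]
E
python3 - <<'E'
from h import *
t=load("top0"); s=load("scene0")
crop(t,250,120,450,270,"t_rail",4); crop(t,210,215,270,275,"t_sc",9)
crop(s,190,120,370,290,"s_rail",4)
W=cloud(t)
for (u,v) in [(240,243),(243,252),(236,235),(420,242),(414,262),(428,222),(403,243),(296,200),(333,200),(340,173)]:
    print((u,v),W[v,u].round(4))
E
```

```text
(240, 243) [0.5222 0.2809 0.007 ]
(243, 252) [ 0.4924  0.2717 -0.0016]
(236, 235) [0.5491 0.2943 0.0094]
(420, 242) [ 0.5167 -0.3114  0.0775]
(414, 262) [ 0.4521 -0.2905  0.0764]
(428, 222) [ 0.5753 -0.3277  0.1231]
(403, 243) [ 0.5141 -0.2572  0.0727]
(296, 200) [0.6452 0.0877 0.129 ]
(333, 200) [ 0.6449 -0.0285  0.1296]
(340, 173) [ 0.6665 -0.0362  0.383 ]
```

View pics/t_rail.png

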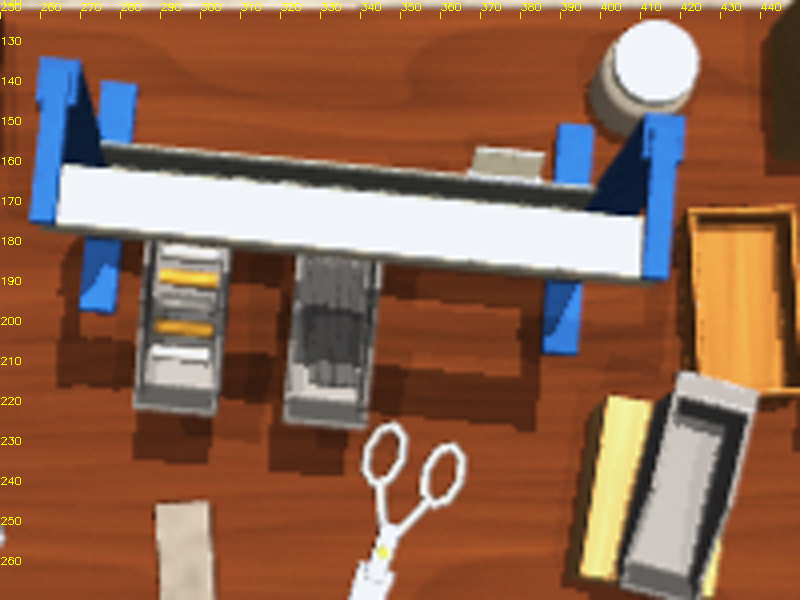

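View pics/t_sc.png

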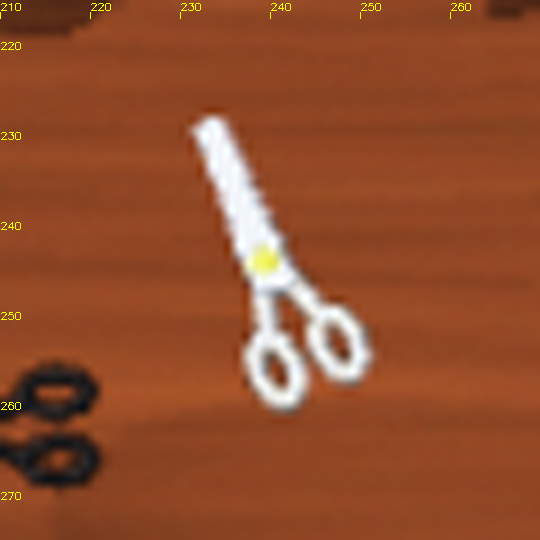

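View pics/s_rail.png

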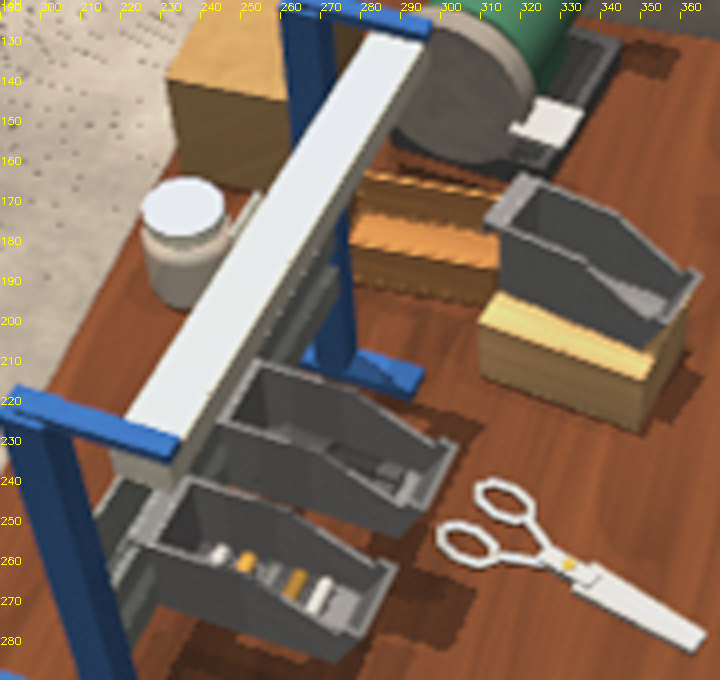

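```bash
python3 - <<'E'
from h import *
t=load("top0"); s=load("scene0")
W=cloud(t)
# lamp
v,u=np.mgrid[0:480,0:640]
m=(W[...,2]>.37)&(W[...,2]<.40)&(u>262)&(u<415)&(v>155)&(v<195)&(t["frame"].min(-1)>200)
P=W[m]; print("lamp n",m.sum(),P.mean(0), P.min(0),P.max(0))
cnt=P[:,:2].astype(np.float32); r=cv2.minAreaRect(cnt); print(r)
# lamp corners by ray z=.385
for n,px in dict(lTL=(264.7,161),lBL=(263.8,175),lTR=(410.7,173.5),lBR=(410.5,189.5)).items(): print(n,ray(t,*px,.385).round(4))
for n,px in dict(lipL=(419.7,213),lipR=(440,217.5)).items(): print(n,ray(t,*px,.145).round(4))
for n,px in dict(fL=(405,264.5),fR=(424,269.8)).items(): print(n,ray(t,*px,.118).round(4))
for n,px in dict(b0L=(283.5,221),b0R=(304,223.5),b1L=(321,224),b1R=(341,227)).items(): print(n,ray(t,*px,.167).round(4))
for n,px in dict(piv=(239,243.5),tip=(232.8,228.2),bowm=(244,258)).items(): print(n,ray(t,*px,.009).round(4))
# scissors by depth/color
m=(t["frame"].min(-1)>180)&(u>215)&(u<265)&(v>220)&(v<270)
pts=np.array([ray(t,a,b,.008) for b,a in np.argwhere(m)])
mu=pts.mean(0); ev,V=np.linalg.eigh(np.cov((pts-mu)[:,:2].T)); print("sc",mu,V[:,1],np.degrees(np.arctan2(V[1,1],V[0,1])), np.ptp((pts-mu)[:,:2]@V,axis=0))
# scissors in scene
crop(s,250,340,320,380,"s_sc",9)
# arm profile
for c,nm in ((s,"scene"),(t,"top")):
    Wc=cloud(c).reshape(-1,3); Wc=Wc[~np.isnan(Wc[:,0])]
    yaw=np.radians(76.03); d=Wc[:,:2]-[.1327,.5335]
    a=d@[np.cos(yaw),np.sin(yaw)]; b=d@[-np.sin(yaw),np.cos(yaw)]
    k=(np.hypot(a,b)<.3)
    for z0 in np.arange(.2,1.1,.03):
        q=k&(Wc[:,2]>z0)&(Wc[:,2]<=z0+.03)
        if q.sum(): print(nm,z0.round(2),q.sum(),"radial",a[q].min().round(3),a[q].max().round(3),"lat",b[q].min().round(3),b[q].max().round(3))
E
```

```text
lamp n 2082 [ 0.66193339 -0.02842414  0.384205  ] [ 0.626023   -0.21709854  0.37603119] [0.6984426  0.16107262 0.39200514]
((0.662381649017334, -0.028622135519981384), (0.3781031668186188, 0.040134578943252563), 84.744384765625)
lTL [0.698  0.1593 0.385 ]
lBL [0.6609 0.1613 0.385 ]
lTR [ 0.6646 -0.22    0.385 ]
lBR [ 0.6222 -0.2184  0.385 ]
lipL [ 0.6004 -0.2971  0.145 ]
lipR [ 0.5862 -0.36    0.145 ]
fL [ 0.442 -0.253  0.118]
fR [ 0.4252 -0.3121  0.118 ]
b0L [0.573  0.1242 0.167 ]
b0R [0.5651 0.0619 0.167 ]
b1L [0.5635 0.0102 0.167 ]
b1R [ 0.5541 -0.0507  0.167 ]
piv [0.5203 0.2839 0.009 ]
tip [0.5723 0.3055 0.009 ]
bowm [0.4713 0.2664 0.009 ]
sc [0.51522832 0.28161764 0.008     ] [-0.92014994 -0.39156619] -156.94801247689452 [0.04157245 0.10907803]
scene 0.29 1 radial 0.027 0.027 lat -0.017 -0.017
scene 0.32 18 radial 0.022 0.029 lat -0.018 -0.011
scene 0.35 81 radial -0.007 0.036 lat -0.038 -0.007
scene 0.38 172 radial -0.004 0.037 lat -0.038 0.006
scene 0.41 92 radial -0.005 0.041 lat -0.041 0.012
scene 0.44 26 radial -0.006 0.041 lat -0.042 0.002
scene 0.47 53 radial -0.028 0.05
[... 576 characters left out ...]

top 0.32 209 radial -0.071 0.072 lat -0.019 0.012
top 0.35 118 radial -0.064 0.018 lat -0.038 0.023
top 0.38 195 radial -0.037 0.018 lat -0.038 0.027
top 0.41 111 radial -0.04 0.02 lat -0.041 0.014
top 0.44 101 radial -0.042 0.022 lat -0.042 0.009
top 0.47 85 radial -0.053 0.028 lat -0.044 -0.007
top 0.5 274 radial -0.055 0.046 lat -0.048 -0.01
top 0.53 263 radial -0.051 0.047 lat -0.047 -0.023
top 0.56 140 radial -0.045 0.046 lat -0.044 -0.037
top 0.59 146 radial -0.294 -0.006 lat -0.06 -0.049
top 0.62 987 radial -0.296 0.051 lat -0.062 0.054
top 0.65 4476 radial -0.3 0.053 lat -0.062 0.053
top 0.68 7176 radial -0.261 0.049 lat -0.062 0.051
top 0.71 468 radial -0.028 0.022 lat -0.051 0.051
```

View pics/s_sc.png

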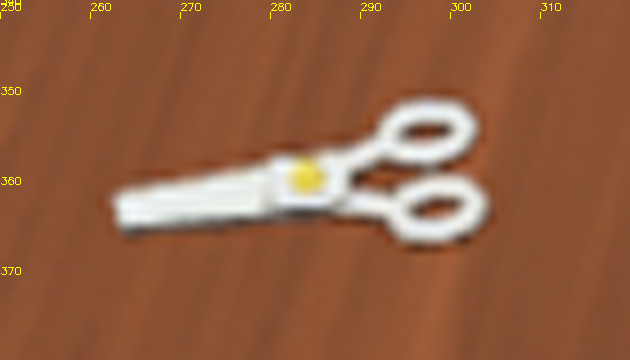

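```bash
python3 - <<'E'
from h import *
t=load("top0"); s=load("scene0")
crop(t,390,205,450,275,"t_bin",8); crop(s,300,155,370,240,"s_bin",7)
E
```

```text
(no output)
```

View pics/t_bin.png

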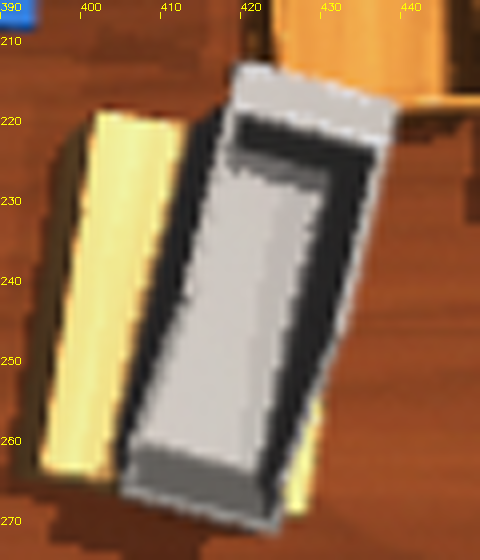

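View pics/s_bin.png

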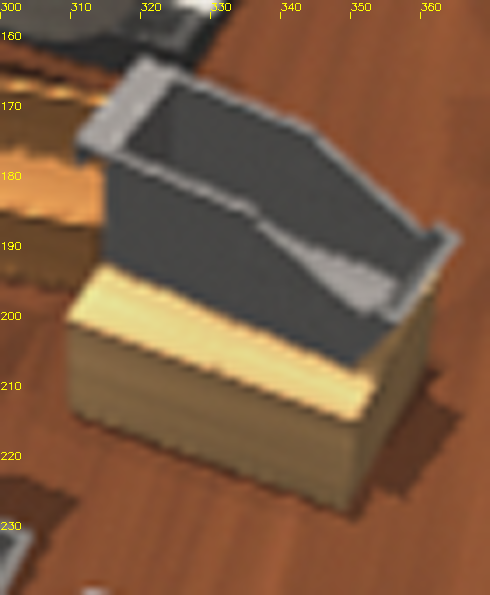

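```bash
cat >> h.py <<'E'
from scipy.optimize import least_squares
def proj(c,X):
    p=c["K"]@(c["R"]@np.asarray(X)+c["t"]); return p[:2]/p[2]
def fit(obs,x0,free=None):
    # obs: (cam, model pt, pixel); pose x,y,z,yaw
    def f(p):
        r=[]
        cs,sn=np.cos(p[3]),np.sin(p[3])
        for c,m,px in obs:
            X=[p[0]+cs*m[0]-sn*m[1],p[1]+sn*m[0]+cs*m[1],p[2]+m[2]]
            r+=list(proj(c,X)-np.array(px))
        return np.array(r+[(p[2]-x0[2])/.001])
    o=least_squares(f,x0,loss="soft_l1"); return o.x,f(o.x)
E
python3 - <<'E'
from h import *
t=load("top0"); s=load("scene0")
h=.5
LL=(.086,.032,.075);LR=(.086,-.032,.075);FL=(-.087,.032,.048);FR=(-.087,-.032,.048)
obs=[(t,LL,(419.6-h,212.8-h)),(t,LR,(440-h,218.5-h)),(t,FL,(405.3-h,266.5-h)),(t,FR,(424-h,271.5-h)),
(s,LL,(311.1-h,175-h)),(s,LR,(320.4-h,163.3-h)),(s,FL,(357.1-h,200.4-h)),(s,FR,(365.7-h,188.9-h))]
p,r=fit(obs,[.51,-.305,.07,-.27]); print(p,np.degrees(p[3]),r.round(1))
p2,r=fit(obs[:4],[.51,-.305,.07,-.27]); print(p2,np.degrees(p2[3]),r.round(1))
# scissors, both cams
P=(0,0,.011);T=(.058,0,.004)
obs=[(t,P,(239.4-h,244-h)),(s,P,(284-h,359.5-h)),(t,T,(233-h,228.3-h)),(s,T,(262.8-h,363-h)),
 (t,(-.054,0,.004),((239.6+248)/2-h,(260+257)/2-h)),(s,(-.054,0,.004),(303.5-h,358.5-h))]
p,r=fit(obs,[.52,.284,0,.4]); print(p,np.degrees(p[3]),r.round(1))
# bay: full bins noses
def row(obs): pass
E
```

```text
[ 0.51131889 -0.30508757  0.07015473 -0.27171704] -15.568239728659506 [ 0.7 -0.   0.2 -0.3 -0.4  0.4  0.7  0.8 -0.7  0.3 -0.1  0.3 -0.3  0.8
  0.1 -0.1  0.2]
[ 0.51196496 -0.30418586  0.0699679  -0.2713572 ] -15.547622077959703 [ 0.3 -0.2 -0.1 -0.5 -0.7  0.2  0.4  0.6 -0. ]
[5.20213286e-01 2.82355089e-01 3.48159497e-04 3.78911911e-01] 21.710053316915175 [ 0.4 -0.1 -0.4  0.7  1.   0.  -0.1  0.5  2.1  0.5 -0.3  0.6  0.3]
```

```bash
cat >> h.py <<'E'
from scipy.spatial.transform import Rotation as Ro
def go(x,y,z,yaw):
    o=get_obs(); R=Ro.from_euler("xyz",o["tcp_rot"],degrees=True).as_matrix()
    d=R.T@(np.array([x,y,z])-o["ee_pos"])/.025
    dy=(yaw-o["tcp_rot"][2]+180)%360-180
    print("t",round(o["time"],2),"at",o["ee_pos"].round(4),o["tcp_rot"].round(2),"q",o["q"].round(1),"open",round(o["opening"],4),"F",o["wrist_force"].round(1))
    print("shift",d.round(2),"len mm",(np.linalg.norm(d)*25).round(),"roll",round(-dy/6,2))
E
python3 -c "
from h import *
go(.52,.2825,.15,112)"
```

```text
t 0.1 at [0.1327 0.5335 0.2306] [-1.800e+02  7.000e-02  7.603e+01] q [76.   5.  10.  95.1  0.  90. ] open 0.0854 F [ 0.7 -0.4  0.1]
shift [-6.   17.46  3.23] len mm 469.0 roll -5.99
```

Emit:
{"name": "arm_command", "arguments": {
  "increments": [
    [[-6,17.46,3.2],-6],
    [[-6,17.46,3.2],-6],
    [[-6,17.46,3.2],-6],
    [[-6,17.46,3.2],-6],
    [[-6,17.46,3.2],-6]
  ],
  "claw": 0.1
}}

```text
time: 0.6
ee_pos: [0.3262, 0.4085, 0.1909]
tcp_rot: [-180.0, 0.1, 112.4]
wrist_force: [0.7, 1.9, 0.3]
opening: 0.0387
```

```bash
python3 -c "
from h import *
go(.52,.2825,.12,112)"
```

```text
t 0.6 at [0.3262 0.4085 0.1909] [-1.7995e+02  5.0000e-02  1.1237e+02] q [51.4  0.6  1.1 90.5 -0.  29. ] open 0.0387 F [0.7 1.9 0.3]
shift [-7.61  5.25  2.84] len mm 242.0 roll 0.06
```

Emit:
{"name": "arm_command", "arguments": {
  "increments": [
    [[-7.6,5.25,2.8],0],
    [[-7.6,5.25,2.8],0],
    [[-7.6,5.25,2.8],0],
    [[-7.6,5.25,2.8],0],
    [[-7.6,5.25,2.8],0]
  ]
}}

```text
time: 1.1
ee_pos: [0.5213, 0.2808, 0.1197]
tcp_rot: [-179.9, 0.1, 112.3]
wrist_force: [-0.6, 0.7, 0.5]
opening: 0.0386
```

```bash
python3 -c "
from h import *
go(.52,.2825,.004,112)
c=snap('scene','s1');crop(c,230,300,350,390,'s1',6)"
```

```text
t 1.1 at [0.5213 0.2808 0.1197] [-1.7990e+02  6.0000e-02  1.1233e+02] q [28.3 10.1  3.4 83.4 -0.1  6. ] open 0.0386 F [-0.6  0.7  0.5]
shift [ 0.09 -0.01  4.63] len mm 116.0 roll 0.05
```

View pics/s1.png

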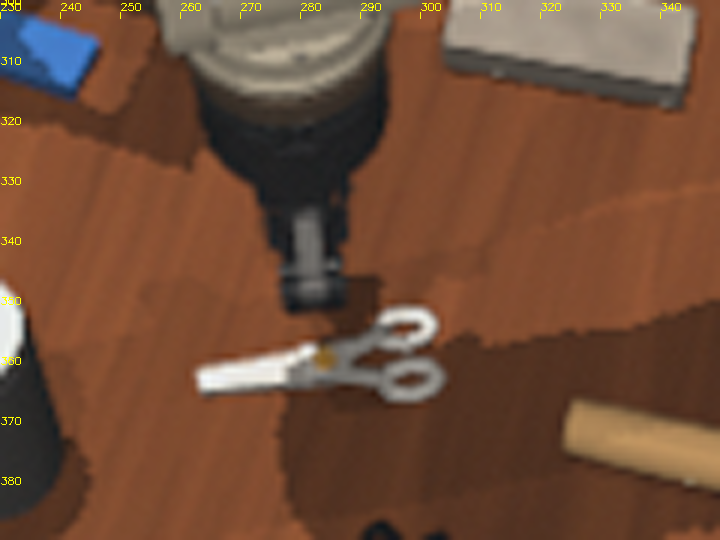

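Emit:
{"name": "arm_command", "arguments": {
  "increments": [
    [[0.1,0,2.0],0],
    [[0.1,0,3.5],0],
    [[0.1,0,4.4],0],
    [[0.1,0,4.62],0],
    [[0.1,0,4.62],0]
  ]
}}

```text
time: 1.65
ee_pos: [0.5225, 0.2791, 0.0007]
tcp_rot: [-179.7, 0.2, 112.2]
wrist_force: [-0.2, -0.2, 0.1]
opening: 0.0386
```

Emit:
{"name": "arm_command", "arguments": {
  "increments": [
    [[0,0,0],0],
    [[0,0,0],0],
    [[0,0,0],0],
    [[0,0,0],0],
    [[0,0,0],0]
  ],
  "claw": 1,
  "force": 60
}}

```text
time: 2.15
ee_pos: [0.523, 0.2795, 0.0017]
tcp_rot: [-179.8, 0.2, 112.2]
wrist_force: [-1.1, 1.3, 6.0]
opening: 0.0142
```

```bash
python3 -c "
from h import *
go(.52,.2825,.23,112)"
```

```text
t 2.15 at [0.523  0.2795 0.0017] [-1.7979e+02  1.7000e-01  1.1218e+02] q [28.2 12.9 -6.6 70.8 -0.1  6. ] open 0.0142 F [-1.1  1.3  6. ]
shift [ 0.13 -0.1  -9.13] len mm 228.0 roll 0.03
```

Emit:
{"name": "arm_command", "arguments": {
  "increments": [
    [[0,0,-1],0],
    [[0,0,-3],0],
    [[0,0,-5],0],
    [[0,0,-7],0],
    [[0,0,-9],0]
  ]
}}

```text
time: 2.65
ee_pos: [0.5231, 0.2802, 0.2285]
tcp_rot: [-179.8, 0.2, 112.2]
wrist_force: [1.7, 0.1, -1.1]
opening: 0.0141
```

```bash
python3 -c "
from h import *
go(.5113,-.305,.24,74.4)
c=snap('scene','s2');crop(c,210,250,350,350,'s2',5)
c=snap('top','t2');crop(c,160,190,300,290,'t2',5)"
```

```text
t 2.65 at [0.5231 0.2802 0.2285] [-179.78    0.18  112.18] q [28.2 11.3 16.8 95.8 -0.2  6.1] open 0.0141 F [ 1.7  0.1 -1.1]
shift [-21.5   -9.27  -0.35] len mm 585.0 roll 6.3
```

View pics/s2.png

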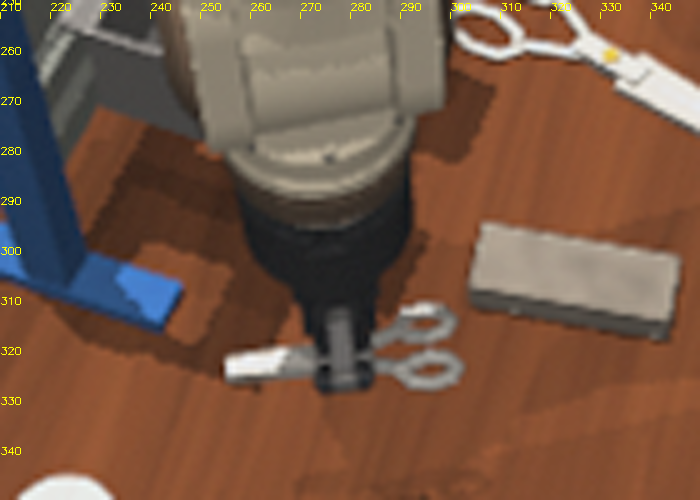

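View pics/t2.png

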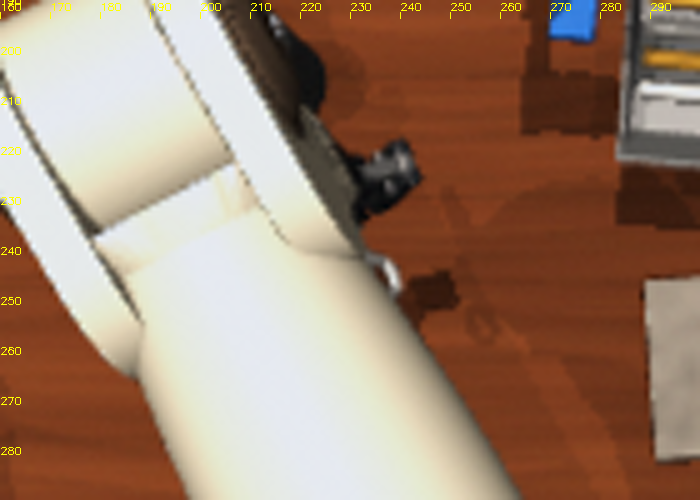

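```bash
python3 -c "
from h import *
go(.45,.05,.26,94)"
```

```text
t 2.75 at [0.5252 0.2813 0.2344] [1.7961e+02 1.2000e-01 1.1217e+02] q [28.2 11.1 17.3 95.8 -0.2  6.1] open 0.0143 F [ 1.  -0.5 -1.6]
shift [-7.43 -6.27 -1.05] len mm 245.0 roll 3.03
```

Emit:
{"name": "arm_command", "arguments": {
  "increments": [
    [[-1.5,-1.3,-0.4],0.5],
    [[-3,-2.6,-0.8],1.2],
    [[-4.5,-3.8,-1],1.8],
    [[-6,-5.1,-1],2.5],
    [[-7.4,-6.3,-1],3]
  ]
}}

```text
time: 3.25
ee_pos: [0.4479, 0.0487, 0.2585]
tcp_rot: [179.6, 0.0, 94.0]
wrist_force: [1.0, -0.3, 0.2]
opening: 0.0139
```

```bash
python3 -c "
from h import *
go(.44,-.18,.26,74.4)"
```

```text
t 3.25 at [0.4479 0.0487 0.2585] [1.7959e+02 2.0000e-02 9.4020e+01] q [ 6.2 -8.3  0.2 98.1 -0.   2.2] open 0.0139 F [ 1.  -0.3  0.2]
shift [-9.11 -0.96 -0.06] len mm 229.0 roll 3.27
```

Emit:
{"name": "arm_command", "arguments": {
  "increments": [
    [[-1.9,-0.2,0],0.7],
    [[-3.8,-0.4,0],1.4],
    [[-5.6,-0.6,0],2.1],
    [[-7.4,-0.8,0],2.8],
    [[-9.1,-1,0],3.27]
  ]
}}

```text
time: 3.75
ee_pos: [0.4382, -0.182, 0.2581]
tcp_rot: [179.6, -0.1, 74.2]
wrist_force: [0.4, 0.5, -1.5]
opening: 0.0143
```

```bash
python3 -c "
from h import *
go(.5113,-.305,.24,74.4)"
```

```text
t 3.75 at [ 0.4382 -0.182   0.2581] [ 1.7962e+02 -1.1000e-01  7.4210e+01] q [-22.6  -5.    3.1  97.7   0.2  -6.9] open 0.0143 F [ 0.4  0.5 -1.5]
shift [-3.94  4.15  0.74] len mm 144.0 roll -0.03
```

Emit:
{"name": "arm_command", "arguments": {
  "increments": [
    [[-1.2,1.2,0.2],0],
    [[-2.4,2.5,0.4],0],
    [[-3.4,3.6,0.6],0],
    [[-3.95,4.15,0.74],0],
    [[-3.95,4.15,0.74],0]
  ]
}}

```text
time: 4.25
ee_pos: [0.5116, -0.3071, 0.2374]
tcp_rot: [179.8, -0.1, 74.1]
wrist_force: [-0.5, 0.5, -1.1]
opening: 0.0144
```

```bash
python3 -c "
from h import *
go(.5113,-.305,.12,74.4)
c=snap('scene','s3');crop(c,290,120,390,240,'s3',5)
c=snap('top','t3');crop(c,370,180,470,300,'t3',5)"
```

```text
t 4.25 at [ 0.5116 -0.3071  0.2374] [ 1.7981e+02 -1.4000e-01  7.4100e+01] q [-31.1  11.6  18.1  96.4   0.2 -15.2] open 0.0144 F [-0.5  0.5 -1.1]
shift [ 0.07 -0.05  4.69] len mm 117.0 roll -0.05
```

View pics/s3.png

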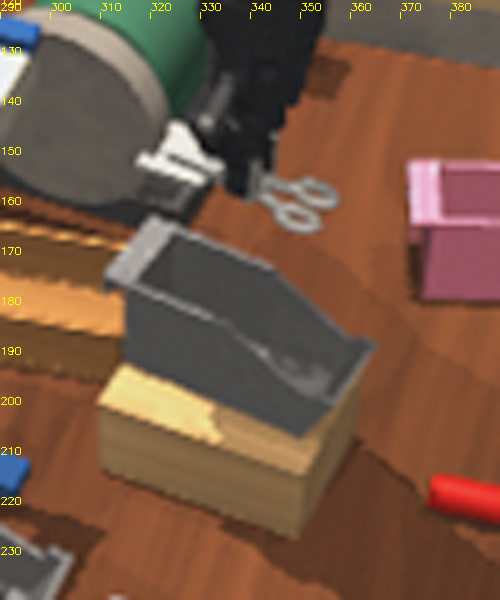

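View pics/t3.png

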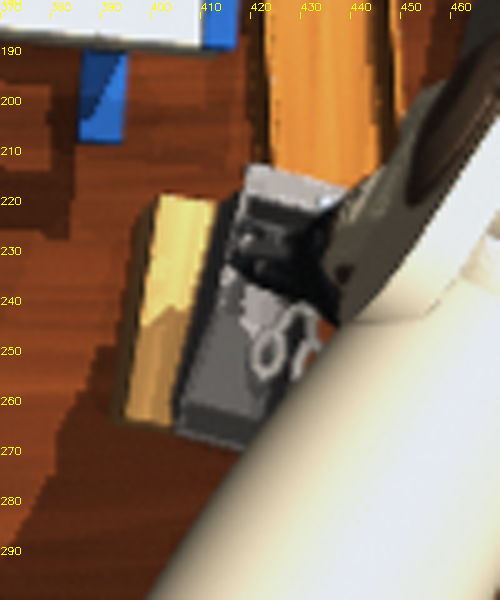

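Emit:
{"name": "arm_command", "arguments": {
  "increments": [
    [[0.07,-0.05,1],0],
    [[0.07,-0.05,2.5],0],
    [[0.07,-0.05,4],0],
    [[0.07,-0.05,4.9],0],
    [[0.07,-0.05,4.9],0]
  ]
}}

```text
time: 4.85
ee_pos: [0.5091, -0.3012, 0.1138]
tcp_rot: [-180.0, -0.2, 74.2]
wrist_force: [0.1, 0.2, -0.1]
opening: 0.0143
```

Emit:
{"name": "arm_command", "arguments": {
  "increments": [
    [[0,0,0],0]
  ]
}}

```text
time: 4.95
ee_pos: [0.5092, -0.3008, 0.1154]
tcp_rot: [179.9, -0.2, 74.3]
wrist_force: [0.9, -1.3, 0.1]
opening: 0.0142
```

```bash
python3 -c "
from h import *
go(.5113,-.305,.11,74.4)
c=snap('scene','s4');crop(c,290,120,390,240,'s4',5)"
```

```text
t 4.95 at [ 0.5092 -0.3008  0.1154] [179.91  -0.18  74.26] q [-30.7   9.9   2.7  82.8   0.2 -14.9] open 0.0142 F [ 0.9 -1.3  0.1]
shift [-0.14  0.13  0.22] len mm 7.0 roll -0.02
```

View pics/s4.png

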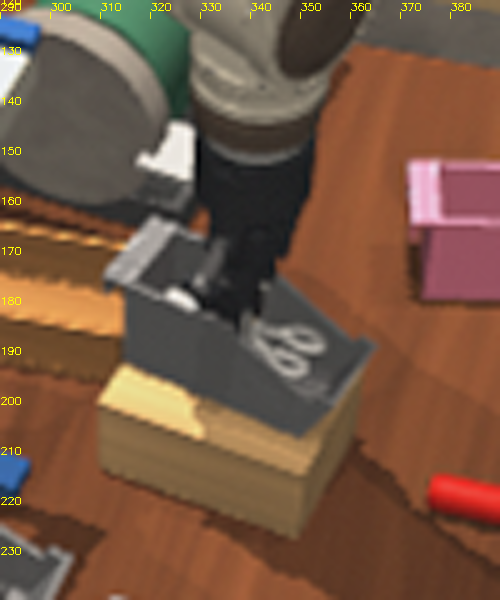

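Emit:
{"name": "arm_command", "arguments": {
  "increments": [
    [[-0.14,0.1,0.4],0],
    [[-0.14,0.1,0.4],0],
    [[-0.14,0.1,0.4],0]
  ]
}}

```text
time: 5.3
ee_pos: [0.5108, -0.305, 0.1057]
tcp_rot: [179.9, -0.2, 74.3]
wrist_force: [0.7, -0.5, -1.0]
opening: 0.0142
```

Emit:
{"name": "arm_command", "arguments": {
  "increments": [
    [[0,0,0],0],
    [[0,0,0],0],
    [[0,0,0],0],
    [[0,0,0],0]
  ],
  "claw": 0.53
}}

```text
time: 5.7
ee_pos: [0.5109, -0.3051, 0.106]
tcp_rot: [179.9, -0.2, 74.3]
wrist_force: [0.3, -0.5, 1.4]
opening: 0.0202
```

```bash
python3 -c "
from h import *
go(.5113,-.305,.24,74.4)
c=snap('scene','s5');crop(c,290,120,390,240,'s5',5)"
```

```text
t 5.7 at [ 0.5109 -0.3051  0.106 ] [179.87  -0.18  74.25] q [-30.9  10.4   2.2  81.8   0.2 -15.2] open 0.0202 F [ 0.3 -0.5  1.4]
shift [ 0.02  0.02 -5.36] len mm 134.0 roll -0.02
```

View pics/s5.png

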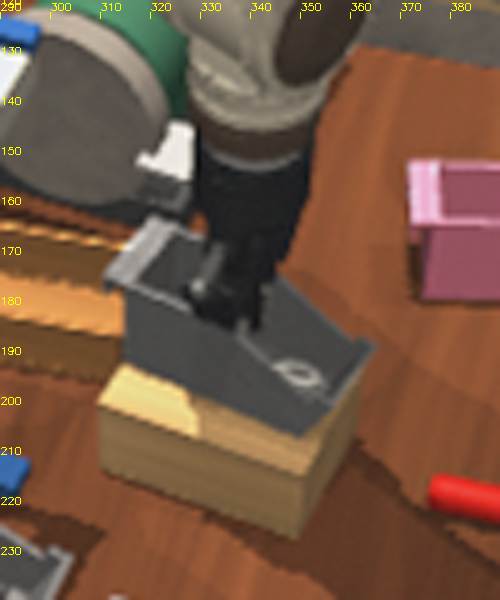

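Emit:
{"name": "arm_command", "arguments": {
  "increments": [
    [[0,0,-1],0],
    [[0,0,-2.5],0],
    [[0,0,-4],0],
    [[0,0,-4.5],0],
    [[0,0,-4.5],0]
  ]
}}

```text
time: 6.25
ee_pos: [0.5113, -0.3057, 0.2206]
tcp_rot: [179.7, -0.1, 74.3]
wrist_force: [-0.3, -0.4, -0.7]
opening: 0.0199
```

```bash
python3 -c "
from h import *
go(.4487,-.2876,.22,74.4)
"
```

```text
t 6.25 at [ 0.5113 -0.3057  0.2206] [ 1.7967e+02 -1.2000e-01  7.4250e+01] q [-31.   10.9  15.5  94.3   0.2 -15.2] open 0.0199 F [-0.3 -0.4 -0.7]
shift [ 0.02 -2.61  0.01] len mm 65.0 roll -0.02
```

Emit:
{"name": "arm_command", "arguments": {
  "increments": [
    [[0,-1.3,0],0],
    [[0,-2.6,0],0],
    [[0,-2.6,0],0],
    [[0,-2.6,0],0]
  ],
  "claw": -1
}}

```text
time: 6.65
ee_pos: [0.4483, -0.2879, 0.219]
tcp_rot: [179.7, -0.1, 74.2]
wrist_force: [0.5, 0.2, -0.1]
opening: 0.0768
```

```bash
python3 -c "
from h import *
go(.4487,-.2876,.10,74.4)
c=snap('scene','s6');crop(c,290,120,390,240,'s6',5)
c=snap('top','t6');crop(c,370,180,470,300,'t6',5)"
```

```text
t 6.65 at [ 0.4483 -0.2879  0.219 ] [ 1.7973e+02 -1.5000e-01  7.4230e+01] q [-32.8   2.1   5.7  93.4   0.2 -17.1] open 0.0768 F [ 0.5  0.2 -0.1]
shift [ 0.01 -0.01  4.76] len mm 119.0 roll -0.03
```

View pics/s6.png

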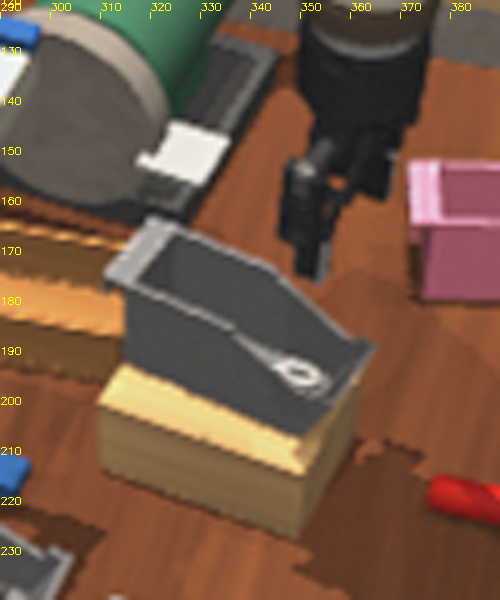

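View pics/t6.png

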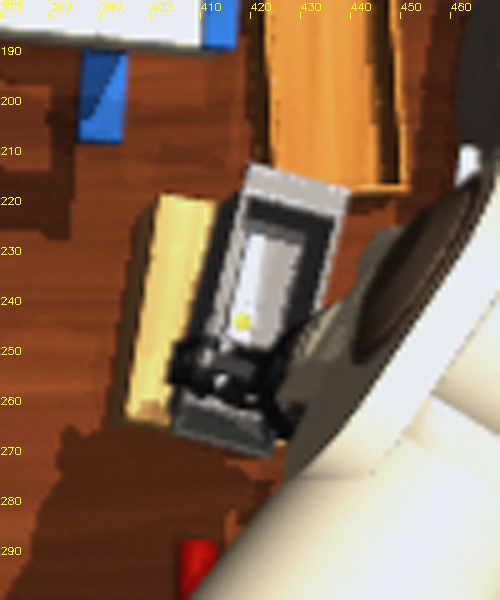

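```bash
python3 -c "
from h import *
go(.4439,-.2862,.088,74.4)
t=load('t3'); 
import numpy as np
for nm in ('s2','t2','s3','t3','s6','t6'):
  W=cloud(load(nm)).reshape(-1,3)
  P={'2':(.5231,.2802,.2285,28.2),'3':(.5116,-.3071,.2374,-31.1),'6':(.4483,-.2879,.219,-32.8)}[nm[1]]
  r=np.radians(P[3]); d=W-P[:3]; a=d[:,:2]@[np.cos(r),np.sin(r)]; b=d[:,:2]@[-np.sin(r),np.cos(r)]; 
  print(nm,[(round(float(z),2),a[q].max().round(3),a[q].min().round(3)) for z in np.arange(.16,.4,.02) for q in [(abs(a)<.12)&(abs(b)<.12)&(abs(d[:,2]-z)<.01)] if q.sum()])
"
```

```text
t 6.75 at [ 0.4491 -0.2882  0.2191] [ 1.7973e+02 -1.4000e-01  7.4260e+01] q [-32.8   2.2   5.9  93.4   0.2 -17.1] open 0.0856 F [-0.2  0.1  1. ]
shift [ 0.01 -0.25  5.24] len mm 131.0 roll -0.02
s2 [(0.16, np.float64(0.038), np.float64(-0.033)), (0.18, np.float64(0.038), np.float64(-0.035)), (0.2, np.float64(0.041), np.float64(-0.037)), (0.22, np.float64(0.039), np.float64(-0.037)), (0.24, np.float64(0.033), np.float64(-0.031)), (0.26, np.float64(0.051), np.float64(-0.042)), (0.28, np.float64(0.057), np.float64(-0.054)), (0.3, np.float64(0.057), np.float64(-0.054)), (0.32, np.float64(0.055), np.float64(-0.052)), (0.34, np.float64(0.046), np.float64(-0.044)), (0.36, np.float64(0.046), np.float64(-0.042)), (0.38, np.float64(0.035), np.float64(-0.12))]
t2 [(0.16, np.float64(0.011), np.float64(-0.023)), (0.18, np.float64(0.003), np.float64(-0.001)), (0.22, np.float64(0.004), np.float64(-0.008)), (0.24, np.float64(0.014), np.float64(-0.01)), (0.26, np.float64(0.008), np.float64(-0.004)), (0.28, np.float64(-0.043), np.float64(-0.044)), (0.3, np.float64(-0.0), np.float64(-0.044)), (0.32, np
[... 1599 characters left out ...]
 np.float64(0.045), np.float64(-0.059)), (0.34, np.float64(0.044), np.float64(-0.049)), (0.36, np.float64(0.044), np.float64(-0.049)), (0.38, np.float64(0.028), np.float64(-0.119))]
t6 [(0.16, np.float64(0.015), np.float64(-0.037)), (0.18, np.float64(0.003), np.float64(-0.035)), (0.2, np.float64(0.019), np.float64(-0.02)), (0.22, np.float64(0.009), np.float64(-0.016)), (0.24, np.float64(0.02), np.float64(-0.016)), (0.26, np.float64(0.027), np.float64(-0.048)), (0.28, np.float64(0.042), np.float64(-0.048)), (0.3, np.float64(0.044), np.float64(-0.048)), (0.32, np.float64(0.041), np.float64(-0.047)), (0.34, np.float64(-0.031), np.float64(-0.047)), (0.38, np.float64(-0.025), np.float64(-0.082))]
```

Emit:
{"name": "arm_command", "arguments": {
  "increments": [
    [[0,-0.25,1.5],0],
    [[0,-0.25,3],0],
    [[0,-0.25,4.5],0],
    [[0,-0.25,5.2],0],
    [[0,-0.25,5.2],0]
  ]
}}

```text
time: 7.25
ee_pos: [0.4428, -0.2854, 0.0854]
tcp_rot: [-180.0, -0.2, 74.3]
wrist_force: [0.2, 0.2, -0.5]
opening: 0.0852
```

Emit:
{"name": "arm_command", "arguments": {
  "increments": [
    [[0,0,0],0]
  ]
}}

```text
time: 7.35
ee_pos: [0.4434, -0.2856, 0.0859]
tcp_rot: [-180.0, -0.2, 74.3]
wrist_force: [1.2, 0.2, 0.3]
opening: 0.0851
```

```bash
python3 -c "
from h import *
go(.4439,-.2862,.088,74.4)
c=snap('scene','s7');crop(c,290,120,390,240,'s7',5)"
```

```text
t 7.35 at [ 0.4434 -0.2856  0.0859] [-179.97   -0.24   74.29] q [-32.9   1.7  -9.5  79.    0.2 -17.2] open 0.0851 F [1.2 0.2 0.3]
shift [-0.02  0.03 -0.08] len mm 2.0 roll -0.02
```

View pics/s7.png

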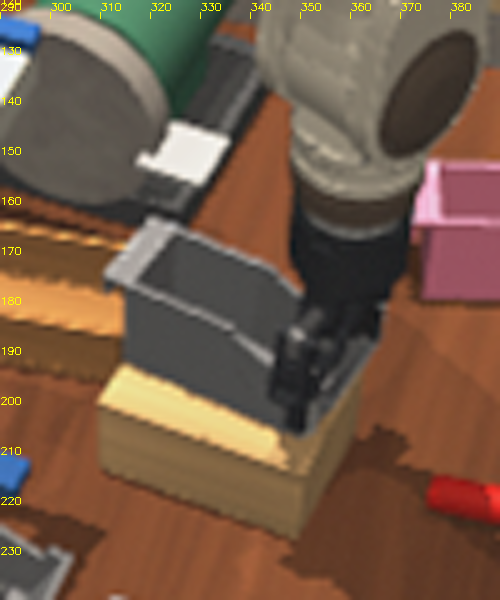

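Emit:
{"name": "arm_command", "arguments": {
  "increments": [
    [[0,0,0],0],
    [[0,0,0],0],
    [[0,0,0],0],
    [[0,0,0],0],
    [[0,0,0],0]
  ],
  "claw": 1,
  "force": 110
}}

```text
time: 7.9
ee_pos: [0.4441, -0.2861, 0.0879]
tcp_rot: [179.9, -0.2, 74.3]
wrist_force: [-0.5, 0.5, 6.8]
opening: 0.0617
```

Emit:
{"name": "arm_command", "arguments": {
  "increments": [
    [[0,0,-0.3],0],
    [[0,0,-0.7],0],
    [[0,0,-1.2],0],
    [[0,0,-1.6],0],
    [[0,0,-1.6],0]
  ]
}}

```text
time: 8.4
ee_pos: [0.4447, -0.2867, 0.13]
tcp_rot: [179.7, -0.1, 74.3]
wrist_force: [-0.1, 0.1, -2.8]
opening: 0.0618
```

```bash
python3 -c "
from h import *
go(.4439,-.2862,.24,74.4)
c=snap('scene','s8');crop(c,290,120,390,240,'s8',5)
c=snap('top','t8');crop(c,370,180,470,300,'t8',5)"
```

```text
t 8.4 at [ 0.4447 -0.2867  0.13  ] [ 1.7972e+02 -1.5000e-01  7.4280e+01] q [-32.9   1.1  -5.2  83.5   0.2 -17.2] open 0.0618 F [-0.1  0.1 -2.8]
shift [ 0.02 -0.02 -4.4 ] len mm 110.0 roll -0.02
```

View pics/s8.png

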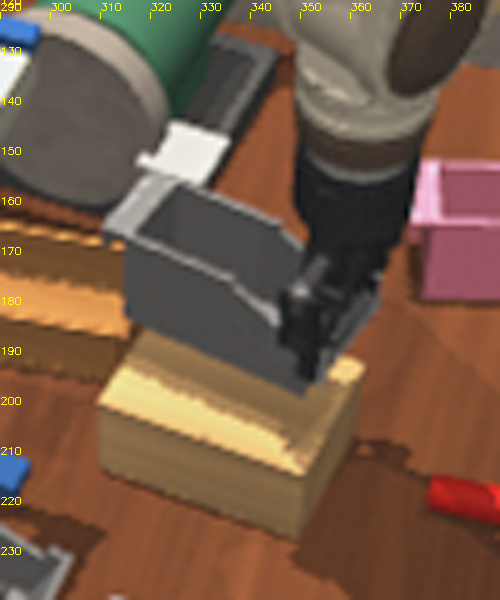

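View pics/t8.png

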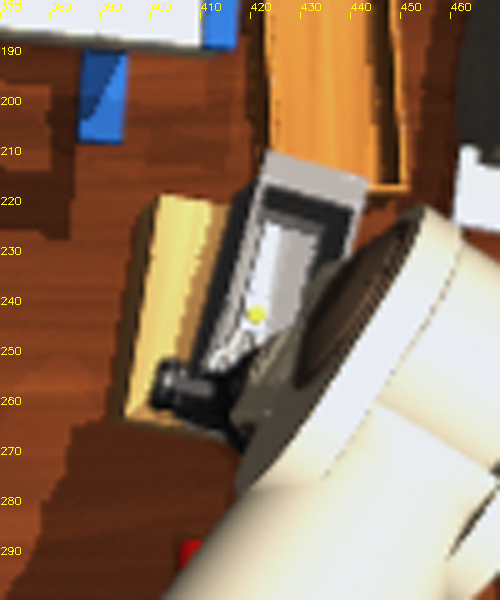

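Emit:
{"name": "arm_command", "arguments": {
  "increments": [
    [[0,0,-1],0],
    [[0,0,-2],0],
    [[0,0,-2.8],0],
    [[0,0,-2.8],0]
  ]
}}

```text
time: 8.9
ee_pos: [0.4446, -0.2869, 0.2001]
tcp_rot: [179.7, -0.1, 74.3]
wrist_force: [0.2, -0.3, -3.2]
opening: 0.0619
```

```bash
python3 -c "
from h import *
go(.4575,-.126,.20,84.8)
"
```

```text
t 8.9 at [ 0.4446 -0.2869  0.2001] [ 1.7967e+02 -1.3000e-01  7.4290e+01] q [-33.    1.3   2.8  91.2   0.2 -17.2] open 0.0619 F [ 0.2 -0.3 -3.2]
shift [ 6.34 -1.25  0.01] len mm 161.0 roll -1.75
```

Emit:
{"name": "arm_command", "arguments": {
  "increments": [
    [[1,-0.2,0],-0.3],
    [[2.5,-0.5,0],-0.7],
    [[4,-0.8,0],-1.1],
    [[5.4,-1.05,0],-1.5],
    [[6.34,-1.25,0],-1.75]
  ]
}}

```text
time: 9.4
ee_pos: [0.457, -0.1238, 0.1985]
tcp_rot: [179.8, -0.1, 84.9]
wrist_force: [0.4, -1.1, -1.9]
opening: 0.0617
```

Emit:
{"name": "arm_command", "arguments": {
  "increments": [
    [[0,0,0],0],
    [[0,0,0],0]
  ]
}}

```text
time: 9.6
ee_pos: [0.4566, -0.1232, 0.197]
tcp_rot: [179.9, -0.1, 85.0]
wrist_force: [0.1, -0.0, -2.5]
opening: 0.0619
```

```bash
python3 -c "
from h import *
go(.4575,-.126,.20,84.8)
c=snap('scene','s9');crop(c,190,120,370,290,'s9',4)
c=snap('top','t9');crop(c,270,140,430,290,'t9',5)"
```

```text
t 9.6 at [ 0.4566 -0.1232  0.197 ] [ 1.7987e+02 -1.2000e-01  8.5010e+01] q [-15.2  -6.2  -4.9  91.3   0.1 -10.2] open 0.0619 F [ 0.1 -0.  -2.5]
shift [-0.11  0.05 -0.12] len mm 4.0 roll 0.03
```

View pics/s9.png

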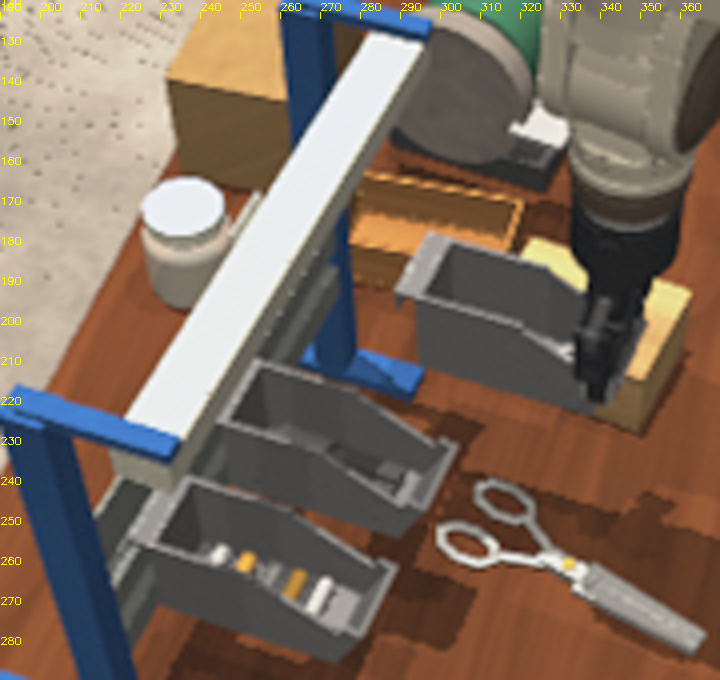

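View pics/t9.png

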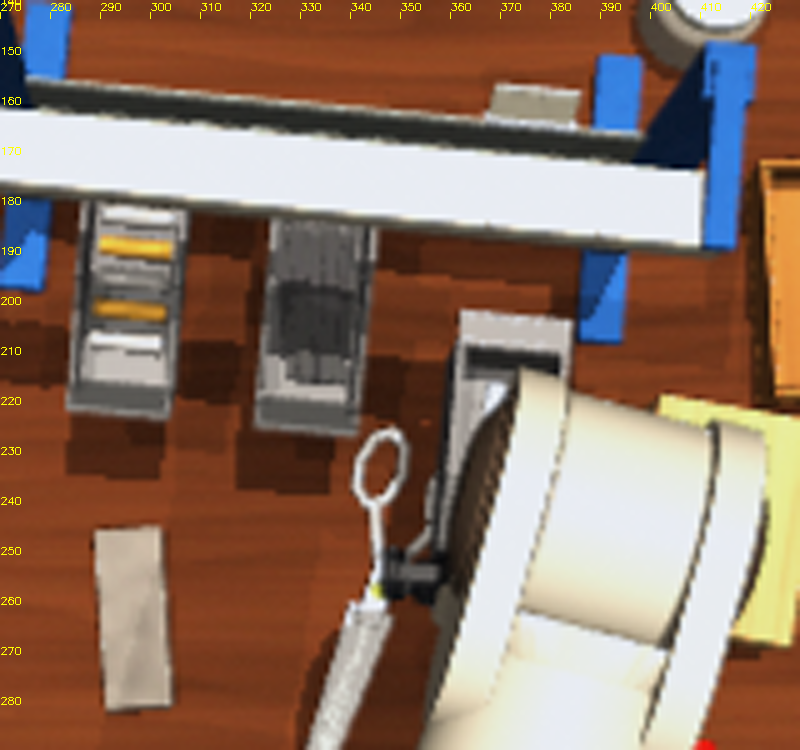

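```bash
python3 - <<'E'
from h import *
t=load("t9"); s=load("s9")
crop(s,260,215,320,285,"a1",9); crop(t,275,205,345,235,"a2",11); crop(t,350,195,395,235,"a3",12); crop(s,280,165,350,225,"a4",10)
E
```

```text
(no output)
```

View pics/a1.png

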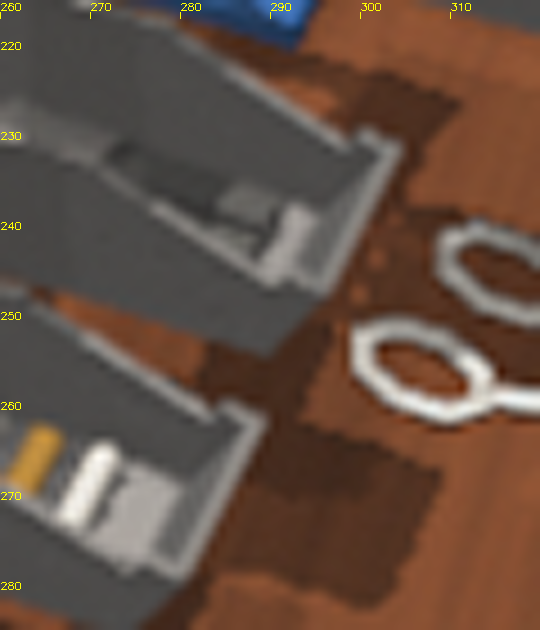

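View pics/a2.png

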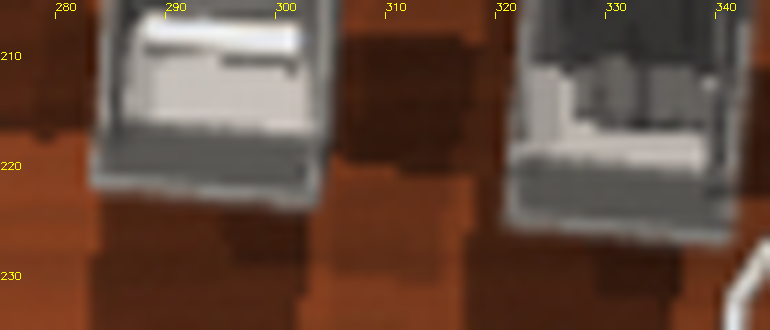

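View pics/a3.png

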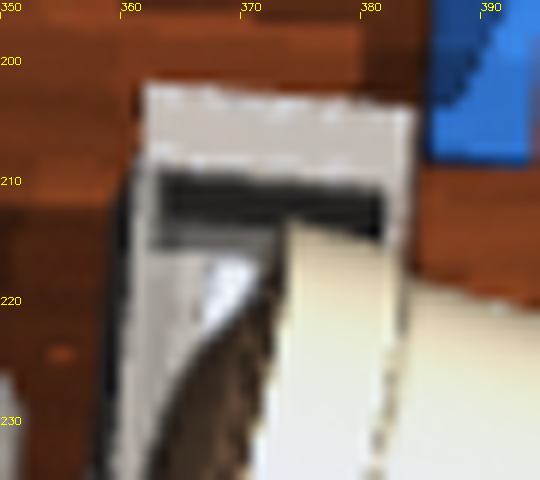

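View pics/a4.png

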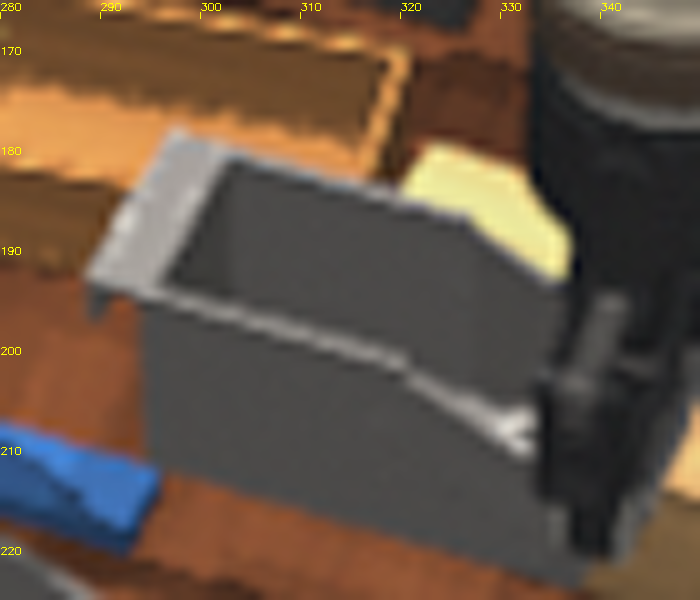

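```bash
cat >> h.py <<'E'
def fit6(obs,x0,w=1.0):
    # pose x,y,z,yaw,pitch(about bin y),roll
    def f(p):
        R=Ro.from_euler("ZYX",p[3:]).as_matrix()
        return np.array([v for c,m,px in obs for v in (proj(c,R@np.array(m)+p[:3])-np.array(px))])
    o=least_squares(f,x0,loss="soft_l1"); return o.x,f(o.x)
E
python3 - <<'E'
from h import *
t=load("t9"); s=load("s9"); h=.5
def H(c,m,u,v): return (c,m,(u-h,v-h))
def f(m,y): return (m[0],m[1]+y,m[2])
FL=(-.163,.032,-.023);FR=(-.163,-.032,-.023)
obs=[H(s,f(FR,0),304.9,231.7),H(s,f(FL,0),296.4,247.4),H(s,f(FR,.115),289.7,261.4),H(s,f(FL,.115),280.6,279.4),
H(s,(-.142,.032,-.071),289.4,254.4),
H(t,f(FL,.115),283.5,222),H(t,f(FR,.115),303.7,223.9),H(t,f(FL,0),321.2,225.5),H(t,f(FR,0),341.4,227.1)]
for oo in (obs,obs[5:],obs[:5]):
  p,r=fit(oo,[.72,-.034,.19,-.09]); print("panel",p.round(4),np.degrees(p[3]).round(2),r.round(1))
  b=p[:2]-.115*np.array([-np.sin(p[3]),np.cos(p[3])]); print("bay",b)
B=[H(t,(.086,.032,.075),362.2,202),H(t,(.086,-.032,.075),384.6,204),H(s,(.086,.032,.075),289,193),H(s,(.086,-.032,.075),297.5,177.8),
H(s,(.07,.032,0),295,212),H(s,(-.01,.032,.075),320.5,201),H(s,(-.01,-.032,.075),327.5,187)]
p,r=fit6(B,[.526,-.13,.18,-.09,0,0]); print("bin6",p[:3].round(4),np.degrees(p[3:]).round(1),r.round(1))
p,r=fit(B,[.526,-.13,.18,-.09]); print("bin4",p[:3].round(4),np.degrees(p[3]).round(1),r.round(1))
tc=np.array([.4566,-.1232,.197]); R=Ro.from_euler("Z",p[3]).as_matrix(); print("tcp in bin",R.T@(tc-p[:3]))
E
```

```text
panel [ 0.7191 -0.0353  0.19   -0.0954] -5.47 [-0.6 -0.7 -0.3  0.1 -0.4 -0.2 -0.3  0.   0.5  0.8 -0.3  0.2  0.5  0.2
 -0.3  0.2  0.4  0.5  0. ]
bay [ 0.70809802 -0.14982654]
panel [ 0.7203 -0.0344  0.19   -0.0912] -5.22 [-0.4  0.   0.4 -0.  -0.4 -0.1  0.4  0.1 -0. ]
bay [ 0.70978917 -0.14895088]
panel [ 0.7181 -0.036   0.19   -0.0989] -5.66 [-0.2 -0.7  0.   0.1 -0.2 -0.2 -0.2 -0.   0.7  0.8 -0. ]
bay [ 0.70677096 -0.15045901]
bin6 [ 0.5249 -0.128   0.1811] [-5.4  0.9  1.2] [ 0.2  0.4 -0.   0.5 -0.4 -0.2 -0.5  0.3 -0.3  0.  -0.2  0.4  0.4 -0.8]
bin4 [ 0.5258 -0.1301  0.18  ] -5.0 [ 0.1  0.5 -0.   0.4 -0.3 -0.1 -0.6  0.1 -0.4 -0.3 -0.1  0.7  0.4 -0.7
 -0. ]
tcp in bin [-0.06958051  0.00075228  0.01701101]
```

```bash
python3 -c "
from h import *
go(.530,-.1326,.172,84.6)
"
```

```text
t 9.7 at [ 0.4567 -0.1243  0.1976] [ 1.7983e+02 -1.1000e-01  8.4900e+01] q [-15.3  -6.2  -4.8  91.3   0.1 -10.2] open 0.0619 F [-0.1 -0.2 -2.7]
shift [-0.07  2.95  1.03] len mm 78.0 roll 0.05
```

Emit:
{"name": "arm_command", "arguments": {
  "increments": [
    [[-0.05,0.8,0.25],0.05],
    [[-0.07,1.6,0.5],0.05],
    [[-0.07,2.4,0.8],0.05],
    [[-0.07,2.95,1],0.05],
    [[-0.07,2.95,1],0.05]
  ]
}}

```text
time: 10.2
ee_pos: [0.5306, -0.1336, 0.1709]
tcp_rot: [180.0, -0.1, 84.5]
wrist_force: [-1.1, 0.8, -2.9]
opening: 0.0615
```

Emit:
{"name": "arm_command", "arguments": {
  "increments": [
    [[0,0,0],0]
  ]
}}

```text
time: 10.3
ee_pos: [0.5302, -0.1343, 0.1705]
tcp_rot: [-180.0, -0.1, 84.4]
wrist_force: [-0.2, 1.2, -2.4]
opening: 0.0622
```

```bash
python3 -c "
from h import *
go(.566,-.136,.168,84.6)
"
```

```text
t 10.3 at [ 0.5302 -0.1343  0.1705] [-1.7998e+02 -1.3000e-01  8.4450e+01] q [-14.3   3.8   2.1  88.3   0.1  -8.7] open 0.0622 F [-0.2  1.2 -2.4]
shift [0.07 1.43 0.1 ] len mm 36.0 roll -0.03
```

Emit:
{"name": "arm_command", "arguments": {
  "increments": [
    [[0.02,0.4,0],0],
    [[0.05,0.9,0],0],
    [[0.07,1.3,0],0],
    [[0.07,1.43,0],0],
    [[0.07,1.43,0],0]
  ]
}}

```text
time: 10.8
ee_pos: [0.5662, -0.136, 0.1704]
tcp_rot: [-180.0, -0.1, 84.4]
wrist_force: [-0.1, 0.4, -3.1]
opening: 0.062
```

Emit:
{"name": "arm_command", "arguments": {
  "increments": [
    [[0,0,0],0],
    [[0,0,0],0]
  ]
}}

```text
time: 11.0
ee_pos: [0.5659, -0.136, 0.1705]
tcp_rot: [-180.0, -0.1, 84.5]
wrist_force: [-0.4, 0.8, -2.9]
opening: 0.0622
```

```bash
python3 -c "
from h import *
go(.566,-.136,.165,84.6)
c=snap('scene','s10');crop(c,210,140,350,260,'s10',5)
c=snap('top','t10');crop(c,300,150,430,260,'t10',6)"
```

```text
t 11.0 at [ 0.5659 -0.136   0.1705] [-1.7996e+02 -1.3000e-01  8.4450e+01] q [-13.6   8.6   7.3  88.8   0.1  -8. ] open 0.0622 F [-0.4  0.8 -2.9]
shift [-0.    0.    0.22] len mm 6.0 roll -0.02
```

View pics/s10.png

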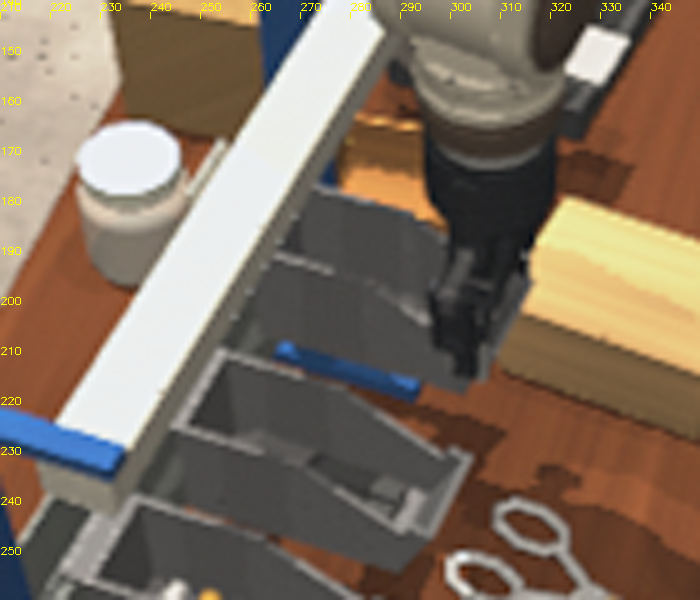

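View pics/t10.png

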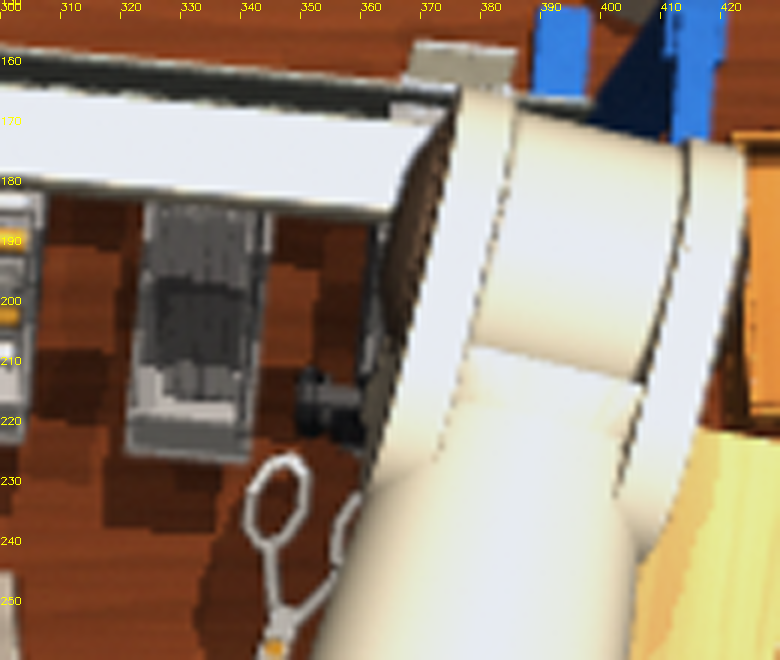

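```bash
python3 - <<'E'
from h import *
t=load("t10"); s=load("s10")
crop(t,355,155,395,180,"b1",16); crop(s,285,140,340,220,"b2",8)
X=ray(t,364.8,166.3,.2285); b=np.array([.7085,-.1495]); a=np.radians(-5.4); ax=np.array([np.cos(a),np.sin(a)]); ay=np.array([-ax[1],ax[0]])
print(X,(X[:2]-b)@ax,(X[:2]-b)@ay)
# clearance of wrist to lamp from scene cloud
W=cloud(s); P=W.reshape(-1,3); d=(P[:,:2]-b); bx=d@ax; by=d@ay
q=(P[:,2]>.33)&(P[:,2]<.5)&(abs(by)<.1)
for z in np.arange(.34,.5,.02):
    k=q&(abs(P[:,2]-z)<.01)&(bx<-.08)
    if k.sum(): print(z.round(2),k.sum(),bx[k].max().round(3))
l=(P[:,2]>.375)&(P[:,2]<.39)&(by>-.0)&(by<.25)&(bx<-.02)&(bx>-.1); print("lamp bx",np.percentile(bx[l],[1,99]))
E
```

```text
[ 0.72628684 -0.1188016   0.2285    ] 0.014818922858970476 0.03223605216956646
0.34 186 -0.11
0.36 80 -0.112
0.38 173 -0.106
0.4 148 -0.105
0.42 157 -0.095
0.44 189 -0.092
0.46 325 -0.093
0.48 371 -0.093
lamp bx [-0.07823505 -0.03815541]
```

View pics/b1.png

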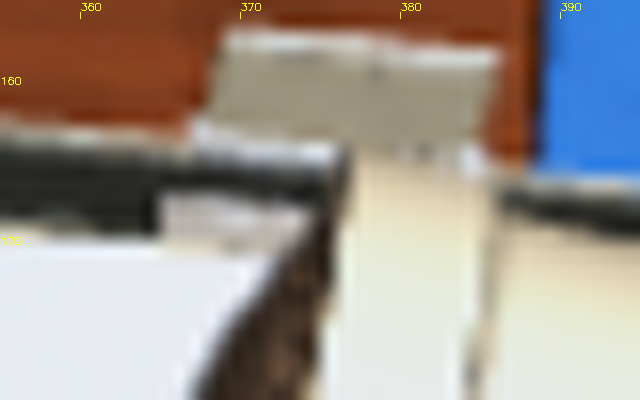

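View pics/b2.png

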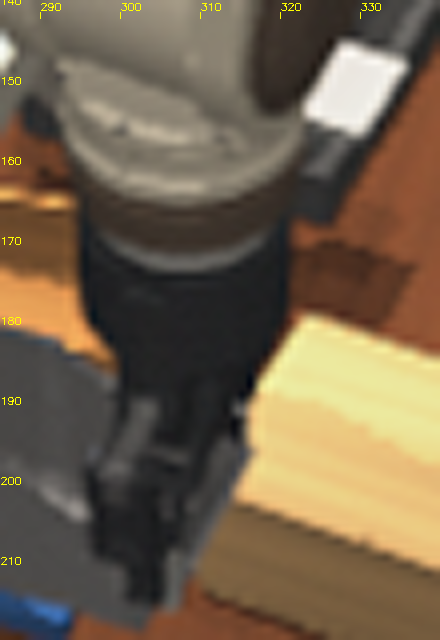

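Emit:
{"name": "arm_command", "arguments": {
  "increments": [
    [[0,-0.04,0.2],0],
    [[0,-0.04,0.4],0],
    [[0,-0.04,0.6],0],
    [[0,-0.04,0.8],0],
    [[0,-0.04,0.8],0]
  ]
}}

```text
time: 11.6
ee_pos: [0.5645, -0.1357, 0.1494]
tcp_rot: [-179.9, -0.1, 84.4]
wrist_force: [0.2, -0.1, -2.7]
opening: 0.0619
```

```bash
python3 -c "
from h import *
go(.5652,-.136,.137,84.6)
"
```

```text
t 11.6 at [ 0.5645 -0.1357  0.1494] [-1.7988e+02 -1.4000e-01  8.4450e+01] q [-13.6   8.4   4.8  86.5   0.1  -8. ] open 0.0619 F [ 0.2 -0.1 -2.7]
shift [-0.01  0.03  0.5 ] len mm 12.0 roll -0.03
```

Emit:
{"name": "arm_command", "arguments": {
  "increments": [
    [[0,0.03,0.1],0],
    [[0,0.03,0.2],0],
    [[0,0.03,0.3],0],
    [[0,0.03,0.4],0],
    [[0,0.03,0.4],0]
  ]
}}

```text
time: 12.1
ee_pos: [0.5651, -0.1357, 0.139]
tcp_rot: [-179.9, -0.1, 84.4]
wrist_force: [0.7, 0.8, -2.9]
opening: 0.0621
```

```bash
python3 -c "
from h import *
go(.5652,-.136,.137,84.6)
"
```

```text
t 12.1 at [ 0.5651 -0.1357  0.139 ] [-1.7985e+02 -1.4000e-01  8.4450e+01] q [-13.6   8.5   3.8  85.4   0.1  -8. ] open 0.0621 F [ 0.7  0.8 -2.9]
shift [-0.01  0.01  0.08] len mm 2.0 roll -0.03
```

Emit:
{"name": "arm_command", "arguments": {
  "increments": [
    [[0,0,0.06],0],
    [[0,0,0.12],0],
    [[0,0,0.16],0],
    [[0,0,0.16],0]
  ]
}}

```text
time: 12.5
ee_pos: [0.5657, -0.1358, 0.1357]
tcp_rot: [-180.0, -0.1, 84.5]
wrist_force: [1.4, -0.9, 2.2]
opening: 0.0618
```

```bash
python3 -c "
from h import *
go(.5652,-.136,.137,84.6)
"
```

```text
t 12.5 at [ 0.5657 -0.1358  0.1357] [-1.7996e+02 -1.4000e-01  8.4450e+01] q [-13.6   8.5   3.4  84.9   0.1  -8. ] open 0.0618 F [ 1.4 -0.9  2.2]
shift [-0.01 -0.02 -0.05] len mm 1.0 roll -0.02
```

Emit:
{"name": "arm_command", "arguments": {
  "increments": [
    [[0,0,0],0],
    [[0,0,0],0],
    [[0,0,0],0],
    [[0,0,0],0],
    [[0,0,0],0]
  ],
  "claw": -0.7,
  "force": 20
}}

```text
time: 13.0
ee_pos: [0.5656, -0.1358, 0.1356]
tcp_rot: [-179.9, -0.1, 84.4]
wrist_force: [0.0, 0.6, -0.3]
opening: 0.0724
```

```bash
python3 -c "
from h import *
go(.5652,-.136,.137,84.6)
c=snap('scene','s11');crop(c,210,140,350,260,'s11',5)
"
```

```text
t 13.0 at [ 0.5656 -0.1358  0.1356] [-1.7995e+02 -1.4000e-01  8.4450e+01] q [-13.6   8.5   3.4  84.9   0.1  -8. ] open 0.0724 F [ 0.   0.6 -0.3]
shift [-0.01 -0.02 -0.06] len mm 1.0 roll -0.03
```

View pics/s11.png

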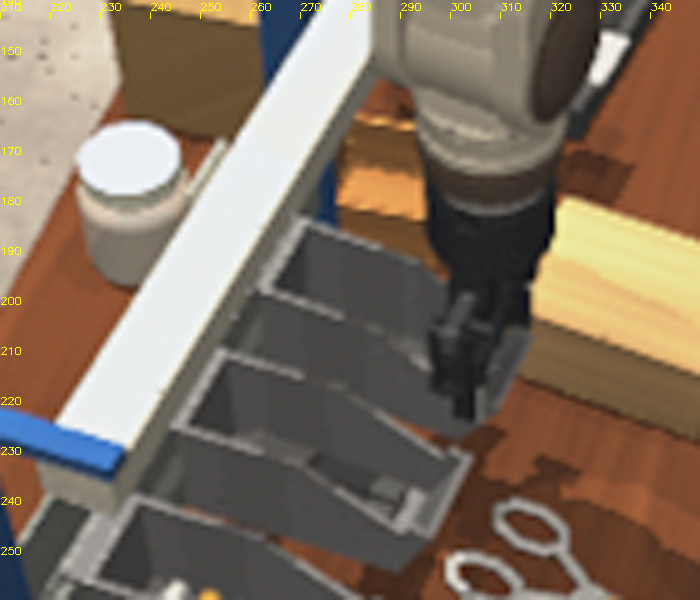

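Emit:
{"name": "arm_command", "arguments": {
  "increments": [
    [[0,0,0],0],
    [[0,0,0],0],
    [[0,0,0],0]
  ],
  "claw": -1
}}

```text
time: 13.35
ee_pos: [0.5656, -0.1358, 0.1356]
tcp_rot: [-179.9, -0.1, 84.4]
wrist_force: [0.6, 0.3, -0.1]
opening: 0.0851
```

Emit:
{"name": "arm_command", "arguments": {
  "increments": [
    [[0,0,-0.4],0],
    [[0,0,-1],0],
    [[0,0,-2],0],
    [[0,-0.5,-3],0],
    [[0,-2,-4],0]
  ]
}}

```text
time: 13.85
ee_pos: [0.5168, -0.1313, 0.2369]
tcp_rot: [-180.0, -0.1, 84.5]
wrist_force: [-0.8, 0.7, 0.6]
opening: 0.0855
```

Emit:
{"name": "arm_command", "arguments": {
  "increments": [
    [[-1,-1.5,0],0],
    [[-2,-3,0],0],
    [[-3,-4,0],0],
    [[-4,-4,0],0],
    [[-4,-4,0],0]
  ]
}}

```text
time: 14.35
ee_pos: [0.407, -0.2232, 0.2386]
tcp_rot: [179.9, -0.1, 84.3]
wrist_force: [-0.0, 1.0, 0.4]
opening: 0.0853
```

```bash
python3 -c "
from h import *
go(.45,-.24,.24,84.6)
c=snap('scene','s12');crop(c,210,140,350,260,'s12',5)
c=snap('top','t12');crop(c,300,150,430,260,'t12',6)"
```

```text
t 14.35 at [ 0.407  -0.2232  0.2386] [ 1.7989e+02 -5.0000e-02  8.4320e+01] q [-28.8  -6.6  -0.6  96.    0.1 -23.1] open 0.0853 F [-0.   1.   0.4]
shift [-0.5   1.78 -0.05] len mm 46.0 roll -0.05
```

View pics/s12.png

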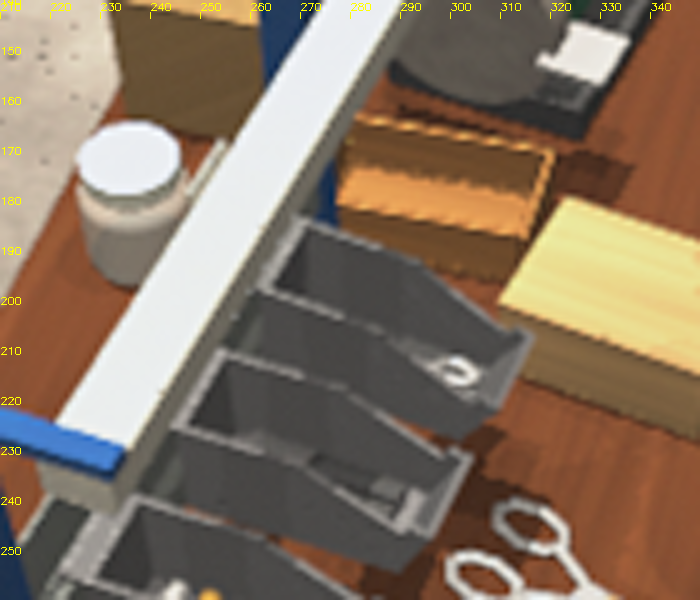

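View pics/t12.png

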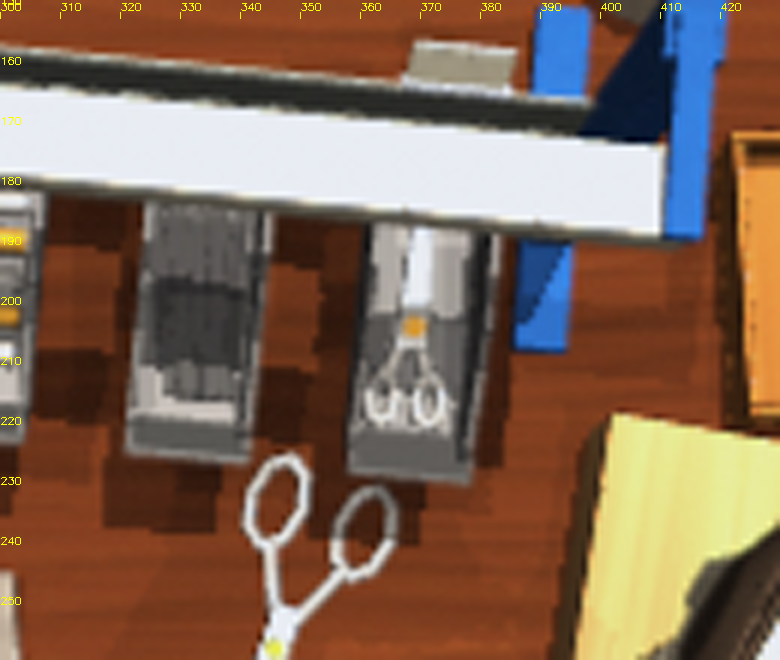

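```bash
python3 - <<'E'
from h import *
t=load("t12"); s=load("s12"); h=.5
def H(c,m,u,v): return (c,m,(u-h,v-h))
B=[H(s,(-.087,-.032,.048),316.4,207),H(s,(-.087,.032,.048),309.4,221),H(s,(-.066,.032,0),302,228),H(s,(-.01,.032,.075),285.5,205),H(s,(-.01,-.032,.075),293,192.4),
H(t,(-.087,.032,.048),358,228.5),H(t,(-.087,-.032,.048),378.3,230.8)]
p,r=fit6(B,[.64,-.14,.119,-.09,0,0]); print(p[:3].round(4),np.degrees(p[3:]).round(1),r.round(1))
R=Ro.from_euler("ZYX",p[3:]).as_matrix(); L=R@[.076,0,.071]+p[:3]
b=np.array([.7085,-.1495,.19]); print("lip in bay",(Ro.from_euler("Z",np.radians(-5.4)).as_matrix().T@(L-b)).round(4))
W=cloud(t); P=W[203:205,367:370].reshape(-1,3).mean(0); print("pivot top in bin",R.T@(ray(t,368.3,203.8,P[2])-p[:3]),P)
o=get_obs();print(o["time"],o["wrist_force"])
a=load("s0") if 0 else load("scene0"); c=camera("scene")
cv2.imwrite("pics/end.png",cv2.cvtColor(c["frame"],cv2.COLOR_RGB2BGR))
E
```

```text
[ 0.6393 -0.1369  0.1139] [-5.5 -3.3  5.5] [ 0.2 -0.5 -0.1 -0.9 -0.5  0.8  0.3  0.7  0.8  0.  -0.1 -0.2  0.  -0.4]
lip in bay [ 0.0016 -0.0009 -0.0011]
pivot top in bin [-0.00523852 -0.00205137  0.01443317] [ 0.63386194 -0.13876336  0.12779079]
14.45 [ 0.1729435  -0.74979614  0.27946991]
```

View pics/end.png

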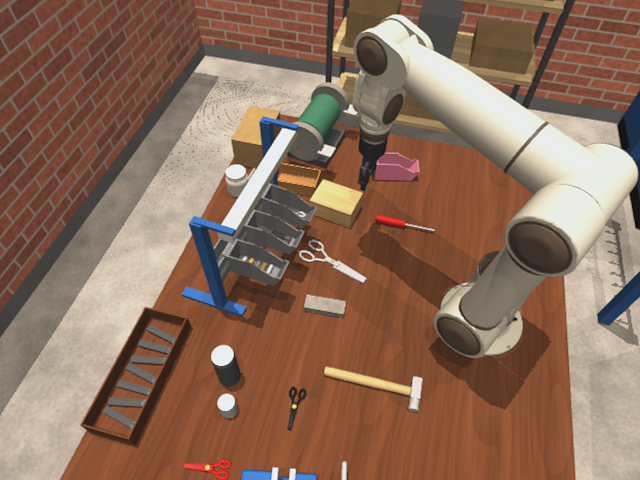

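Emit:
{"name": "arm_command", "arguments": {
  "increments": [
    [[0,0,0],0],
    [[0,0,0],0],
    [[0,0,0],0],
    [[0,0,0],0],
    [[0,0,0],0]
  ]
}}

```text
time: 15.0
ee_pos: [0.4079, -0.2208, 0.2376]
tcp_rot: [180.0, -0.1, 84.5]
wrist_force: [-0.1, -1.2, -0.9]
opening: 0.0855
```

```bash
python3 -c "
from workcell import job_done
print(job_done())"
```

```text
the job is handed in; nothing more can be done
None
```

I laid the small scissors in the grey bin on its block. I then gripped the bin near its low front, so the upright tool stayed in front of the lamp, and hooked it on the rail in the free place. I handed it in at about 15 s with the gripper open and clear.

**Bin:** the final fit to the camera images puts the lip point at about (1.6, -0.9, -1.1) mm in the bay frame. Its yaw matches the rail to within about 0.1° and it tilts about 3° nose down.

**Scissors:** they lie flat inside, with the pivot near x -5, y -2 mm in the bin. Nothing else on the bench looks moved in the last picture.

**What disagreed:**
- The fit also gave 5.5° of sideways roll. I took this as pixel noise and did not check it further; even if real, it is within the 15° limit.
- Just before lowering the bin, two estimates of the lip's position along the slot differed by about 2 mm. I aimed between them.

**Lamp:** I saw at least 14 mm clearance to the arm before lowering. There was no sign of contact, but I can't read the force on the lamp directly.

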